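# Free a sagging gate bolt from its bent keeper and hold the cup cage ajar

## Task

The bolt on top of the cup cage's gate has sagged and its turned-down nose is caught behind the bent keeper: nobody knows how far the keeper is bent, so lift the bolt by its upright handle, feeling gently for the height at which it comes free, and pull it back out of the keeper towards the hinge without forcing it. Then draw the gate open by the same handle, about a hand's width (80 mm) at its free edge, and finish while still holding the handle there, because the gate closes by itself. Leave the cups and tools where they are.

Things in the scene. Friction and masses are not known exactly. Their poses are not given: they have to be found in the camera images.
- cage: Low wire cup cage fixed to the table, 360 wide (y), 195 deep, posts 165 tall. Origin on the table under the middle of the shut gate; x points through the gate into the cage, y along the gate to the hinge post, z up. Gate: y -144 to +146, 22 to 165 high, 18 thick. The bolt runs along its top between two slotted guides (14 x 30, tops 236 above the table) at y -125 and +70. Lengths in mm.
- keeper_post (a point): Fixed point on top of the post away from the hinge (165 above the table), under the keeper: a steel staple 40 wide (x), 12 thick (y), forming an upright eye 34 wide, 38 high, over a web 6 thick (y). It is bent upwards by an unknown amount: the web's top lies 10 to 24 above this point. The bolt's rod passes through the eye, whose sides keep the gate shut until the nose is out. Lengths in mm.
- bolt_nose: Origin: middle of the underside of the bolt's turned-down nose (10 thick in y, 12 wide, 32 high with the rod), beyond the keeper, 171 above the table when sagged. It clears the web only when raised by 4 to 18 (unknown); 6 higher the rod meets the eye's top bar, a firm stop that can be felt. At any height between these the nose passes back through the eye. Lengths in mm.
- gate_hinge (a point): Point on the gate's vertical hinge line at table height (147 along the cage's y axis from the cage's origin). The gate turns about it; its free edge is 291 away, the bolt handle 192 away when the bolt is shut and up to 132 when it is drawn fully.
- gate (a joint): Opening angle of the gate in rad, 0 closed; it opens out of the cage, towards the cage's -x, clockwise seen from above (80 mm at the free edge is 0.275). A spring hinge pulls it shut with 0.55 to 0.75 N m (3 to 6 N at the handle).
- bolt (a joint): How far the bolt is drawn back along the gate towards the hinge, in m, 0 to 0.060 (end stop); starts at 0 to 0.005. The nose meets the web at about 0.008 unless lifted enough, and is out of the keeper from 0.027 on. It slides with 1 to 2 N of friction and stays where it is put.
- bolt_lift (a joint): How far the bolt with its barrel is raised in its slotted guides, in m, 0 (sagged, where it starts and falls back to by its weight of 2 to 4 N) to 0.032.
- bolt_handle: The bolt's upright steel handle, a round pin 14 across with a flat cap 20 across. Origin on its axis, 235 above the table when sagged, 37 above the rod's axis; pin from 26 below to 25 above it, then the cap, 6 thick. It rises, slides and swings with the bolt and gate; its y axis points along the gate to the hinge. Grip it from above at the origin; open fingers have room all round. Lengths in mm.
- stray_cup: A bellied steel cup, 92 tall, 78 wide, open top, standing beside the cage; origin at the centre of its underside (mm). Not to be disturbed.
- hammer: A hammer lying in front of the gate; origin on its underside (mm). Not to be disturbed.
- punch_block: A wooden block 60 x 90 x 40 beside the cage; origin under its centre (mm). Not to be disturbed.
- polish_tin: A plain metal tin, 70 across, 70 tall; origin under its centre (mm). Not to be disturbed.
- brush: A hand brush lying on the bench; origin on its underside (mm). Not to be disturbed.
- caged_cup0: A steel cup standing inside the cage, as the stray cup (mm). Not to be disturbed.
- caged_cup1: A second steel cup inside the cage (mm). Not to be disturbed.

How it is judged:
On the way:
1. the bolt is lifted over the web and drawn out of the keeper while the gate is still shut (value of joint bolt above 0.028 m and value of joint gate below 0.12 rad), for 0.1 s.
At the end, for the whole second after the job is handed in: The bolt is drawn at least 28 mm, the gate stands still, 50 to 119 mm open at its free edge (0.17 to 0.41 rad), and the fingers hold the bolt's handle with more than 1 N (value of joint gate between 0.17 and 0.41 rad and value of joint bolt above 0.028 m and contact force between bolt_handle and the fingers above 1 N and velocity of joint gate between -0.05 and 0.05 rad/s); the arm keeps its last pose, push and grip.
It fails at once if the bolt was forced against the keeper (more than 40 N) (contact force between bolt_nose and anything else above 40 N).
It fails at once if a cup or tool was disturbed (moved by more than 30 mm) (distance of any of stray_cup, hammer, punch_block, polish_tin, brush, caged_cup0, caged_cup1 from where it was at the start of the episode above 0.03 m).
It also fails if it takes over 35 s, if anything falls off the work surface, if the arm or the gripper's body presses on something with over 40 N, if the wrist force passes 120 N, or if a joint passes its speed limit or range.

## Robot

A 6-joint arm with a two-finger parallel gripper is mounted at the origin on the work surface. World frame = base frame: x ahead of the robot, y to its left, z up, the work surface at z = 0. Lengths are in m, angles in rad, forces in N, time in s.
With the tool pointing down it reaches from about 0.35 to 0.85 m from the base axis. Payload 8.1 kg.
Tool frame: the origin (TCP) lies at the very end of the fingers, on their centre line; the grasp point (between the pads) lies 19 mm behind it; z points along the fingers, y is the line along which they close (so a half turn about z gives the same grasp; the last joint's range is limited). The gripper opens to 93 mm and grips with 3 to 60 N. Pads are 15 mm wide; open, the fingers measure 128 mm over their backs; the gripper's body (75 mm by 188 mm) begins 65 mm behind the grasp point.
Start: joints at [-1.239, 0.13, 1.488, -0, 1.523, -0.085], TCP at [0.243, -0.549, 0.219] pointing down, gripper open.
Joint ranges: [-2.96, 2.96], [-0.89, 2.26], [0.02, 2.5], [-1.34, 4.48], [0, 2.73], [-2.66, 2.66]. Speed limits (rad/s): [2.39, 2.39, 2.79, 3.14, 3.14, 3.14].

## Interface

Orientations are given as a rotation vector (axis times angle).
In Python, from plant import robot gives the robot as it stands. The module is installed in compiled form; this text tells all that it offers.
- The arm moves only by the tool play_rows, never from a script. Its argument "increments" is text: rows parted by semicolons, each of 5 numbers parted by spaces: the shift along the tool's x, y, z in mm, then the turn about the tool's z in degrees, then the closure, from -1 (fully open) to 1 (shut). In form: dx dy dz yaw claw; .... A call has 1 to 20 rows; each row is the pose to reach, as a shift and turn from the pose commanded when the call began, along the tool's axes at that moment; what a row does not reach only later rows make up. A row lasts 1/10 s, in which the tool goes at most 50 mm and 8.59 degrees, less where a joint would pass 70% of its speed; a pose out of reach is approached as far as the arm can. A call with a gripper value outside its range is refused whole. The fingers move at their own pace and stop on an object; "force" is the grip in N (left out, the last holds). Time passes only in rows, so rows that repeat a pose let the fingers close. It gives the time, the measured TCP pose, the force, the opening and the grip force at its end, in the units of the state.
- robot.read_state(): the state, without advancing time (a new reading comes with each control period).
- robot.read_camera(name): name is "scene" or "top" or "wrist"; returns the picture (400x640x3 uint8, blue, green, red); there is no depth.
- robot.calibration(name): a dict with "vertical_fov" (degrees; the focal length in pixels is half the picture's height over the tangent of half this angle, whatever the lens; pixels are square), "cx", "cy" (the principal point, pixels), "rvec" (rotation vector, rad) and "tvec" (3), from world to camera coordinates, as OpenCV has them. Camera axes: x right, y down, z forward; pixel columns grow to the right and rows downward; lengths in m; the calibration is good to about 2 mm. A picture is of the moment at which its call begins: read the wrist's pose just before it. calibration takes no time and is no camera call; for the wrist camera it gives the pose at the moment of the call.
- robot.close_job(): hands the job in; it is judged then, once.
Trained networks look in the newest picture that a camera, given by its name, has taken for a name from the list of things; names that differ only in an ending like _2 or _b are one class to them, and where a whole thing is asked for, a point or a joint stands for the part that bears it (a point fixed in the world has none). Each returns a list of dicts, best first, with "conf" (0 to 1); they miss things now and then, are a little off and sometimes report something else, mostly with a low value. They report only what shows in the picture. A call takes as long as a camera call.
- robot.recognise(camera, query): "centre" ([x, y, z] in m, in world coordinates, good to about 4 mm: the middle of the surface that is visible of it).
- robot.regions_of(camera, query): "pixels" (400x640 bool, what is visible of it).
- robot.landmark_of(camera, query): "centre" ([x, y, z] in m, in world coordinates, good to about 4 mm: a listed point, or the origin of a listed thing).
The state is a dict: "t": time; "q": joint angles; "dq": joint speeds; "joint_torque": joint torques, N m; "tool_pos": TCP position; "orientation": TCP orientation; "force": force on the tool from outside, world axes, zero at the start; "wrist_torque": the same for the moment, N m; "opening": finger opening in m; "gripper_force": force on a finger pad.
Only numpy, scipy, OpenCV 4.12 (cv2) and the standard library are available. Lean on these libraries where they do the work, as an engineer would, in place of code of your own. Each camera call takes 0.05 s, during which the arm holds its last target. There are 200 camera calls.

## Working session

There is one attempt and no reset: what is moved stays moved. The work goes in short steps, Python scripts to look and compute and a tool call to move; the robot and the scene stay as the last step left them, time stands still between calls to the robot, and variables do not carry over. Pictures are saved under pics/ and viewed, at most 10 in all, crops included, and the job is handed in when it is done.

Besides the shell and the picture viewer there is one more tool, called after "Emit:" by a JSON object that holds its "method" and its "body", one argument or row to a line. play_rows: Moves the arm, as the interface text tells. Its arguments: {"type":"object","properties":{"increments":{"type":"string"},"force":{"type":"number"}},"required":["increments"]}

```bash
mkdir -p pics; python3 - <<'E'
from plant import robot
import cv2,numpy as np
s=robot.read_state();print(s)
for c in ("scene","top"):
    cv2.imwrite(f"pics/{c}0.png",robot.read_camera(c))
    for q in("bolt_handle","bolt_nose","keeper_post","gate_hinge","cage"):
        print(c,q,[(np.round(d["centre"],4),round(d["conf"],2)) for d in robot.landmark_of(c,q)[:2]])
for q in("hammer","stray_cup","polish_tin","punch_block","brush"):
    print(q,[(np.round(d["centre"],4),round(d["conf"],2)) for d in robot.landmark_of("top",q)[:2]])
print(robot.read_state()["t"])
E
```

```text
{'t': 0.0, 'q': array([-1.23939501e+00,  1.31167337e-01,  1.48925242e+00, -8.70260233e-06,
        1.52298284e+00, -8.53895425e-02]), 'dq': array([-0.00081638, -0.00092967, -0.00075418,  0.00021208,  0.00118511,
       -0.00016061]), 'joint_torque': array([-2.97615668e-03, -5.59841430e+01, -4.91767788e+01,  7.65668065e-02,
        3.58009490e-02, -1.59300648e-04]), 'tool_pos': array([ 0.24273895, -0.54809916,  0.2175985 ]), 'orientation': array([-3.07186509e+00, -6.49594321e-01,  3.62174042e-04]), 'force': array([0.02035349, 0.01863865, 0.13379518]), 'wrist_torque': array([ 0.00706376, -0.01278834, -0.00338696]), 'gripper_force': 0.0, 'opening': 0.09320786233733763}
scene bolt_handle [(array([ 0.6046, -0.1281,  0.2387]), 0.39)]
scene bolt_nose []
scene keeper_post [(array([ 0.6457, -0.25  ,  0.1649]), 0.8)]
scene gate_hinge [(array([ 5.521e-01,  4.970e-02, -5.000e-04]), 0.63)]
scene cage [(array([ 0.5932, -0.0812,  0.0043]), 0.77)]
top bolt_handle [(array([ 0.6003, -0.1253,  0.2343]), 0.42)]
top bolt_nose []
top keeper_post [(array([ 0.6395, -0.2538,  0.1627]), 0.79)]
top gate_hinge [(array([0.5473, 0.0506, 0.0017]), 0.74), (array([ 0.6614, -0.0171,  0.0077]), 0.5)]
top cage [(array([ 0.5923, -0.092 ,  0.0014]), 0.85)]
hammer [(array([ 4.104e-01, -1.316e-01,  3.000e-04]), 0.76)]
stray_cup [(array([ 0.6008,  0.1739, -0.0013]), 0.75)]
polish_tin [(array([ 0.3628, -0.4153, -0.0006]), 0.86)]
punch_block [(array([ 0.7268, -0.3347,  0.0009]), 0.76)]
brush [(array([ 0.4433,  0.4671, -0.0026]), 0.95), (array([ 0.6013,  0.1723, -0.0033]), 0.54)]
0.85
```

View pics/scene0.png

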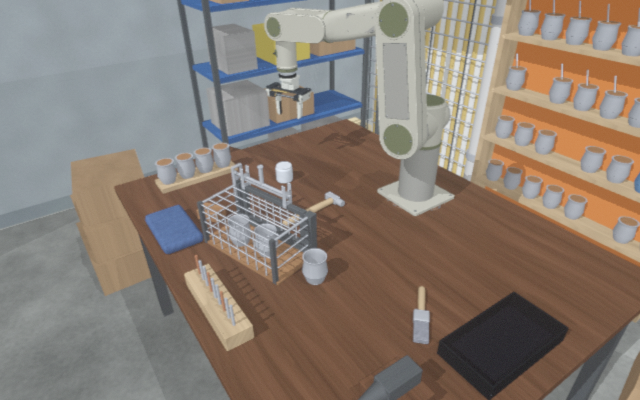

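View pics/top0.png

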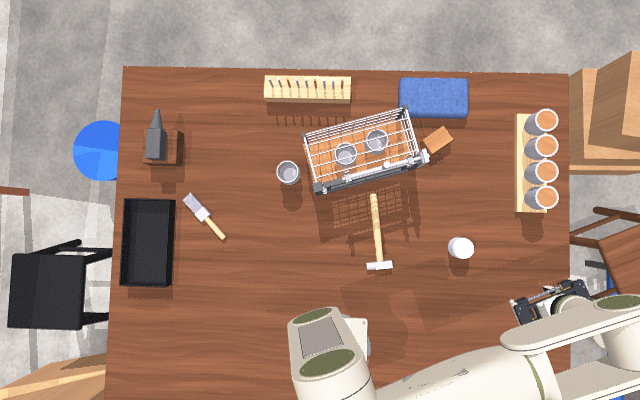

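The scene picture shows the cage at about (255,225), its gate on the far side and the hammer in front of it. The top picture shows the bolt along the gate from about (320,187) to (425,157), with the tin at (460,247) clear of the path. I'll hover above the handle and refine with the wrist camera.

```bash
cat > h.py <<'E'
from plant import robot
import numpy as np, cv2
from scipy.spatial.transform import Rotation as R
def rel(target, ydir_deg):
    """shift (mm, tool axes) and yaw (deg) from the present pose to target with tool y along ydir_deg"""
    s=robot.read_state(); M=R.from_rotvec(s["orientation"]).as_matrix()
    d=M.T@(np.array(target)-s["tool_pos"])*1000
    a=np.degrees(np.arctan2(M[1,1],M[0,1]))
    yaw=-((ydir_deg-a+180)%360-180)
    print("t",s["t"],"tool y",a,"shift",d.round(1),"yaw",round(yaw,1),"F",s["force"].round(2)); return d,yaw
E
python3 -c "
from h import *
rel((0.603,-0.129,0.32),17.1);rel((0.243,-0.549,0.32),17.1)"
```

```text
t 0.85 tool y -66.12194383094494 shift [ 499.1 -238.  -101.4] yaw -83.2 F [-0.5   1.23  0.04]
t 0.85 tool y -66.12194383094494 shift [-1.000e-01  3.000e-01 -1.013e+02] yaw -83.2 F [-0.5   1.23  0.04]
```

Emit:
{"method": "play_rows", "body": {
  "increments": "0 0 -45 0 -1; 40 -19 -85 -8 -1; 80 -38 -101 -16 -1; 120 -57 -101 -24 -1; 160 -76 -101 -32 -1; 200 -95 -101 -40 -1; 240 -114 -101 -48 -1; 280 -133 -101 -56 -1; 320 -152 -101 -64 -1; 360 -171 -101 -72 -1; 400 -190 -101 -80 -1; 440 -209 -101 -83 -1; 480 -228 -101 -83 -1; 499 -238 -101 -83 -1; 499 -238 -101 -83 -1; 499 -238 -101 -83 -1",
  "force": 12
}}

```text
t: 2.45
tool_pos: [0.6027, -0.1289, 0.3194]
orientation: [-1.87, -2.524, 0.001]
force: [0.0, -1.4, -0.9]
opening: 0.093
gripper_force: 0.0
```

```bash
python3 - <<'E'
from h import *
rel((0.603,-0.129,0.32),17.1)
cv2.imwrite("pics/w1.png",robot.read_camera("wrist"))
for c in("wrist","top","scene"):
    if c!="wrist": robot.read_camera(c)
    for q in("bolt_handle","keeper_post","gate_hinge"):
        print(c,q,[(np.round(d["centre"],4),round(d["conf"],2)) for d in robot.landmark_of(c,q)[:2]])
k=robot.calibration("wrist");print(k)
E
```

```text
t 2.45 tool y 16.939586713118448 shift [-0.1  0.2 -0.6] yaw -0.2 F [ 0.02 -1.42 -0.88]
wrist bolt_handle [(array([ 0.6015, -0.1269,  0.2316]), 0.82), (array([ 0.7098, -0.1157,  0.0074]), 0.53)]
wrist keeper_post [(array([ 0.641 , -0.2481,  0.1673]), 0.62)]
wrist gate_hinge [(array([ 5.514e-01,  5.240e-02, -2.000e-04]), 0.74)]
top bolt_handle []
top keeper_post []
top gate_hinge [(array([5.482e-01, 5.270e-02, 2.000e-04]), 0.88)]
scene bolt_handle [(array([ 0.6006, -0.129 ,  0.239 ]), 0.4)]
scene keeper_post [(array([ 0.6432, -0.2473,  0.168 ]), 0.81), (array([ 0.7272, -0.3345, -0.0008]), 0.38)]
scene gate_hinge [(array([ 0.55  ,  0.0519, -0.0027]), 0.96)]
{'vertical_fov': 64.94180217571244, 'cx': 322.53023881862134, 'cy': 199.06752473378253, 'rvec': array([-2.85993869, -0.42213663, -0.05354738]), 'tvec': array([-0.54075168, -0.34193625,  0.41258408])}
```

View pics/w1.png

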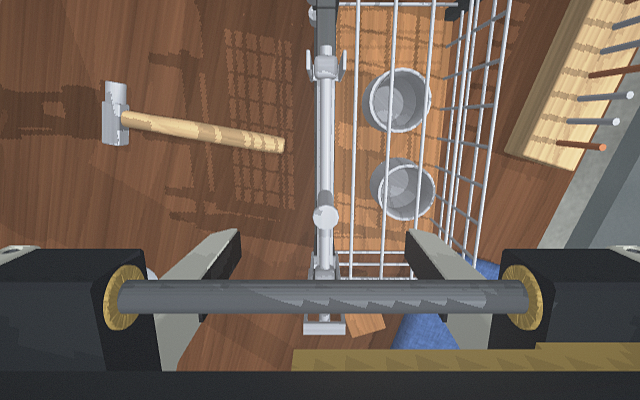

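The wrist picture shows the handle's cap at about (326,216), centred between the fingers, with the bolt running straight up the picture, so the yaw is right. I'll turn the cap's pixel into a position at z = 0.266.

```bash
python3 - <<'E'
from h import *
k=robot.calibration("wrist");f=200/np.tan(np.radians(k["vertical_fov"]/2))
M=R.from_rotvec(k["rvec"]).as_matrix();c=-M.T@k["tvec"]
im=cv2.imread("pics/w1.png");cv2.imwrite("pics/w1c.png",cv2.resize(im[180:290,270:380],None,fx=5,fy=5,interpolation=cv2.INTER_NEAREST))
for px in((326,216),):
    r=M.T@np.array([(px[0]-k["cx"])/f,(px[1]-k["cy"])/f,1]);p=c+r*(0.266-c[2])/r[2];print(px,p.round(4))
    rel((p[0],p[1],0.222),17.05)
E
```

```text
(326, 216) [ 0.606  -0.1275  0.266 ]
t 3.05 tool y 16.864246814298138 shift [ 0.6  3.6 97.7] yaw -0.2 F [-0.13  0.11  0.24]
```

View pics/w1c.png

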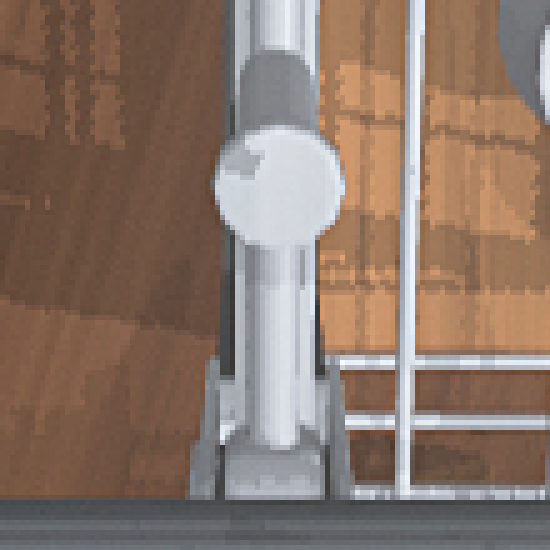

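Emit:
{"method": "play_rows", "body": {
  "increments": "0 3 30 0 -1; 0 3 60 0 -1; 0 3 85 0 -1; 0 3 98 0 -1; 0 3 98 0 -1; 0 3 98 0 -0.2; 0 3 98 0 0.4; 0 3 98 0 1; 0 3 98 0 1; 0 3 98 0 1; 0 3 98 0 1; 0 3 98 0 1",
  "force": 15
}}

```text
t: 4.25
tool_pos: [0.6057, -0.1281, 0.2217]
orientation: [1.871, 2.523, -0.0]
force: [0.4, 0.4, 0.7]
opening: 0.0415
gripper_force: 0.0
```

Emit:
{"method": "play_rows", "body": {
  "increments": "0 0 0 0 1; 0 0 0 0 1; 0 0 0 0 1; 0 0 0 0 1; 0 0 0 0 1; 0 0 0 0 1"
}}

```text
t: 4.85
tool_pos: [0.6052, -0.1283, 0.2215]
orientation: [-1.871, -2.523, 0.001]
force: [-4.6, -1.4, 1.3]
opening: 0.0194
gripper_force: 15.0
```

The opening of 19.4 mm means the pads are on the 20 mm cap, not the 14 mm pin. I'll open slightly, go lower and grip again.

Emit:
{"method": "play_rows", "body": {
  "increments": "0 0 0 0 0.2; 0 0 0 0 0.2; 0 -0.5 4 0 0.2; 0 -0.5 7 0 0.2; 0 -0.5 7 0 1; 0 -0.5 7 0 1; 0 -0.5 7 0 1; 0 -0.5 7 0 1; 0 -0.5 7 0 1; 0 -0.5 7 0 1"
}}

```text
t: 5.85
tool_pos: [0.605, -0.1283, 0.2146]
orientation: [-1.871, -2.523, 0.0]
force: [-4.1, -0.2, 0.5]
opening: 0.0194
gripper_force: 15.0
```

```bash
python3 - <<'E'
from h import *
im=robot.read_camera("wrist");cv2.imwrite("pics/w2.png",cv2.resize(im[120:340,180:460],None,fx=2.5,fy=2.5))
print([(np.round(d["centre"],4),round(d["conf"],2)) for d in robot.landmark_of("wrist","bolt_handle")])
print(robot.read_state())
E
```

```text
[(array([ 0.6025, -0.1292,  0.2308]), 0.62)]
{'t': 5.95, 'q': array([-2.91780389e-01,  1.82246153e-01,  1.43833482e+00, -1.27092850e-04,
        1.52145615e+00, -5.86305574e-01]), 'dq': array([-0.00044934,  0.00324313, -0.00040672, -0.00013288, -0.00030176,
        0.00023666]), 'joint_torque': array([ 7.72094596e-01, -5.86317801e+01, -5.03866661e+01,  5.53448293e-01,
       -9.96795930e-01,  1.11052927e-03]), 'tool_pos': array([ 0.60503848, -0.12831544,  0.21456729]), 'orientation': array([-1.87121212e+00, -2.52305638e+00,  4.24509413e-04]), 'force': array([-3.43678515, -0.84712782,  0.77107177]), 'wrist_torque': array([-0.03543557,  0.34323253,  0.04416797]), 'gripper_force': 15.000067949295044, 'opening': 0.019031054166664854}
```

View pics/w2.png

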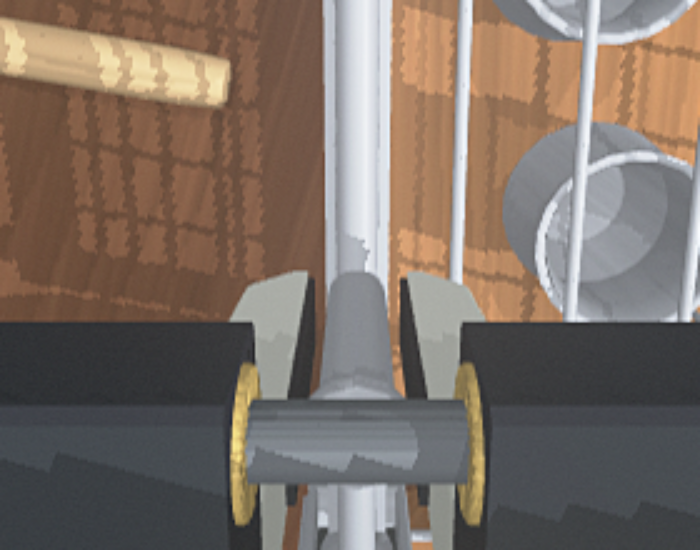

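The fingers' faces reach past the cap, so they hold the cap's rim with the pin between them, which is fine. At 15 N grip the holding friction also limits the push on the keeper. I'll lift until I feel the top stop, then back off about 3 mm.

Emit:
{"method": "play_rows", "body": {
  "increments": "0 0 -1 0 1; 0 0 -2 0 1; 0 0 -3 0 1; 0 0 -4 0 1; 0 0 -5 0 1; 0 0 -6 0 1; 0 0 -7 0 1; 0 0 -8 0 1; 0 0 -8 0 1"
}}

```text
t: 6.85
tool_pos: [0.6052, -0.1283, 0.2228]
orientation: [-1.871, -2.523, 0.0]
force: [-4.5, -1.2, -2.6]
opening: 0.0189
gripper_force: 15.0
```

Emit:
{"method": "play_rows", "body": {
  "increments": "0 0 -1 0 1; 0 0 -2 0 1; 0 0 -2 0 1"
}}

```text
t: 7.15
tool_pos: [0.6052, -0.1283, 0.2248]
orientation: [-1.871, -2.523, -0.0]
force: [-5.6, 0.1, -2.1]
opening: 0.0192
gripper_force: 15.0
```

Emit:
{"method": "play_rows", "body": {
  "increments": "0 0 -1 0 1; 0 0 -2 0 1; 0 0 -2 0 1"
}}

```text
t: 7.45
tool_pos: [0.6052, -0.1283, 0.2268]
orientation: [-1.871, -2.523, -0.0]
force: [-5.2, -0.7, -2.3]
opening: 0.0194
gripper_force: 15.0
```

Emit:
{"method": "play_rows", "body": {
  "increments": "0 0 -1 0 1; 0 0 -2 0 1; 0 0 -2 0 1"
}}

```text
t: 7.75
tool_pos: [0.6052, -0.1283, 0.2289]
orientation: [-1.871, -2.523, -0.0]
force: [-5.0, -1.1, -3.2]
opening: 0.0191
gripper_force: 15.0
```

Emit:
{"method": "play_rows", "body": {
  "increments": "0 0 -1 0 1; 0 0 -2 0 1; 0 0 -2 0 1"
}}

```text
t: 8.05
tool_pos: [0.6052, -0.1283, 0.2309]
orientation: [1.871, 2.523, 0.0]
force: [-5.7, -1.0, -1.4]
opening: 0.0193
gripper_force: 15.0
```

Emit:
{"method": "play_rows", "body": {
  "increments": "0 0 -1 0 1; 0 0 -1.5 0 1; 0 0 -1.5 0 1"
}}

```text
t: 8.35
tool_pos: [0.6052, -0.1282, 0.2324]
orientation: [-1.871, -2.523, -0.0]
force: [-5.8, -1.6, -2.9]
opening: 0.0191
gripper_force: 15.0
```

Emit:
{"method": "play_rows", "body": {
  "increments": "0 0 -1 0 1; 0 0 -1.5 0 1; 0 0 -1.5 0 1"
}}

```text
t: 8.65
tool_pos: [0.6052, -0.1283, 0.2339]
orientation: [1.871, 2.523, 0.0]
force: [-5.5, -0.4, -2.9]
opening: 0.0191
gripper_force: 15.0
```

```bash
python3 - <<'E'
from h import *
for c in("wrist","scene"):
    im=robot.read_camera(c)
    print(c,[(np.round(d["centre"],4),round(d["conf"],2)) for d in robot.landmark_of(c,"bolt_handle")])
    if c=="wrist": cv2.imwrite("pics/w3.png",cv2.resize(im[120:340,180:460],None,fx=2.5,fy=2.5))
for i in range(4): robot.read_camera("top"); print(robot.read_state()["force"].round(1))
E
```

```text
wrist [(array([ 0.6041, -0.1302,  0.2525]), 0.7)]
scene [(array([ 0.6028, -0.1287,  0.257 ]), 0.44)]
[-5.6 -1.1 -2.3]
[-6.  -1.4 -2.7]
[-4.7 -0.8 -3.3]
[-5.2 -1.7 -2.1]
```

The handle has risen with the tool by about 20 mm and hasn't reached the stop yet.

Emit:
{"method": "play_rows", "body": {
  "increments": "0 0 -1 0 1; 0 0 -1 0 1"
}}

```text
t: 9.25
tool_pos: [0.6052, -0.1282, 0.2349]
orientation: [1.871, 2.523, 0.0]
force: [-6.2, -0.8, -2.6]
opening: 0.0188
gripper_force: 15.0
```

Emit:
{"method": "play_rows", "body": {
  "increments": "0 0 -1 0 1; 0 0 -1 0 1"
}}

```text
t: 9.45
tool_pos: [0.6052, -0.1282, 0.2357]
orientation: [-1.871, -2.523, 0.0]
force: [-5.2, -1.4, -3.4]
opening: 0.0189
gripper_force: 15.0
```

Lifted 21 mm without meeting the stop. That is above the greatest possible web height (18) and below the top bar, so the nose is in the window. Now I'll pull gently.

Emit:
{"method": "play_rows", "body": {
  "increments": "1.5 0 0 0 1; 3 0 0 0 1; 4.5 0 0 0 1; 6 0 0 0 1; 7 0 0 0 1; 8 0 0 0 1; 9 0 0 0 1; 9 0 0 0 1"
}}

```text
t: 10.25
tool_pos: [0.6027, -0.1201, 0.2358]
orientation: [1.871, 2.523, -0.001]
force: [-4.3, -3.2, -4.5]
opening: 0.0193
gripper_force: 15.0
```

Emit:
{"method": "play_rows", "body": {
  "increments": "2 0 0 0 1; 4 0 0 0 1; 6 0 0 0 1; 8 0 0 0 1; 10 0 0 0 1; 10 0 0 0 1"
}}

```text
t: 10.85
tool_pos: [0.5997, -0.1104, 0.2358]
orientation: [1.871, 2.523, -0.001]
force: [-5.2, -3.0, -3.6]
opening: 0.0189
gripper_force: 15.0
```

```bash
python3 - <<'E'
from h import *
for c in("wrist","scene"):
    robot.read_camera(c)
    print(c,[(np.round(d["centre"],4),round(d["conf"],2)) for d in robot.landmark_of(c,"bolt_handle")], robot.read_state()["force"].round(1))
E
```

```text
wrist [(array([ 0.5979, -0.1128,  0.252 ]), 0.75)] [-4.6 -1.9 -3.2]
scene [(array([ 0.4099, -0.1377, -0.0034]), 0.5), (array([ 0.5975, -0.111 ,  0.2614]), 0.46), (array([ 0.6667, -0.0189,  0.0081]), 0.23)] [-5.5 -2.  -3. ]
```

The bolt follows with only sliding friction. I'll draw it on to about 43 mm.

Emit:
{"method": "play_rows", "body": {
  "increments": "2 0 0 0 1; 4 0 0 0 1; 6 0 0 0 1; 8 0 0 0 1; 10 0 0 0 1; 12 0 0 0 1; 15 0 0 0 1; 18 0 0 0 1; 21 0 0 0 1; 24 0 0 0 1; 24 0 0 0 1; 24 0 0 0 1",
  "force": 20
}}

```text
t: 12.25
tool_pos: [0.5927, -0.087, 0.2359]
orientation: [1.871, 2.524, 0.0]
force: [-6.0, -0.2, -4.1]
opening: 0.0188
gripper_force: 20.0
```

```bash
python3 - <<'E'
from h import *
for c in("wrist","scene"):
    robot.read_camera(c)
    print(c,[(np.round(d["centre"],4),round(d["conf"],2)) for d in robot.landmark_of(c,"bolt_handle")], robot.read_state()["force"].round(1))
s=robot.read_state();print(s["tool_pos"])
# arc plan about hinge, in tool axes (x to hinge, y into cage)
M=R.from_rotvec(s["orientation"]).as_matrix()
for hinge in ((0.550,0.0515,0),):
    r=M.T@(np.r_[s["tool_pos"][:2],0]-hinge)*1000; print("handle from hinge, tool axes",r.round(1))
    for a in np.radians([2,4,6,8,10,12,14,16,17]):
        # opens towards -y
        p=R.from_rotvec([0,0,a]).apply(r)-r; print(np.degrees(a).round(),p.round(1))
E
```

```text
wrist [(array([ 0.5911, -0.0883,  0.2552]), 0.8), (array([ 0.4072, -0.1364, -0.0033]), 0.25)] [-5.1 -1.2 -3. ]
scene [(array([ 0.5901, -0.087 ,  0.2597]), 0.6)] [-5.2 -0.7 -3.4]
[ 0.59269419 -0.08700513  0.23588295]
handle from hinge, tool axes [-144.9    0.6   -0. ]
2.0 [ 0.1 -5.1  0. ]
4.0 [  0.3 -10.1   0. ]
6.0 [  0.7 -15.2   0. ]
8.0 [  1.3 -20.2   0. ]
10.0 [  2.1 -25.2   0. ]
12.0 [  3.  -30.1   0. ]
14.0 [  4.2 -35.1   0. ]
16.0 [  5.4 -40.   -0. ]
17.0 [  6.2 -42.4   0. ]
```

The bolt is drawn about 43 mm and out of the keeper. Now I'll open the gate along the arc with a firmer grip.

Emit:
{"method": "play_rows", "body": {
  "increments": "0 0 0 0 1; 0 0 0 0 1; 0 -2.5 0 1 1; 0.1 -5 0 2 1; 0.2 -7.5 0 3 1; 0.3 -10 0 4 1; 0.7 -15 0 6 1; 1 -17.5 0 7 1; 1.3 -20 0 8 1; 1.3 -20 0 8 1",
  "force": 40
}}

```text
t: 13.45
tool_pos: [0.5732, -0.0917, 0.2358]
orientation: [2.043, 2.386, 0.0]
force: [4.1, 2.4, -2.8]
opening: 0.0184
gripper_force: 40.0
```

```bash
python3 - <<'E'
from h import *
robot.read_camera("wrist")
print([(np.round(d["centre"],4),round(d["conf"],2)) for d in robot.landmark_of("wrist","bolt_handle")])
rel((0.59269419,-0.08700513,0.2359),17.05)
E
```

```text
[(array([ 0.5686, -0.0938,  0.2527]), 0.73)]
t 13.55 tool y 8.898900416030505 shift [ 1.6 19.8 -0.1] yaw -8.2 F [ 2.58  2.03 -2.64]
```

Emit:
{"method": "play_rows", "body": {
  "increments": "0.1 -2.5 0 1 1; 0.1 -5 0 2 1; 0.3 -10 0 4 1; 0.7 -15 0 6 1; 1.2 -19 0 7.5 1; 1.5 -21 0 8.3 1; 1.5 -21 0 8.3 1; 1.5 -21 0 8.3 1; 1.5 -21 0 8.3 1; 1.5 -21 0 8.3 1"
}}

```text
t: 14.55
tool_pos: [0.5524, -0.0935, 0.2356]
orientation: [2.21, 2.233, -0.0]
force: [4.1, 0.2, -2.7]
opening: 0.0182
gripper_force: 40.0
```

```bash
python3 - <<'E'
from h import *
cv2.imwrite("pics/w4.png",robot.read_camera("wrist"))
print([(np.round(d["centre"],4),round(d["conf"],2)) for d in robot.landmark_of("wrist","bolt_handle")])
s=robot.read_state();print(s["tool_pos"],s["force"],s["t"])
v=np.array([0.550,0.0515])-s["tool_pos"][:2];print("angle",np.arctan2(-v[0],v[1])," open",np.radians(17.05)-np.arctan2(-v[0],v[1]),np.hypot(*v))
E
```

```text
[(array([ 0.5504, -0.096 ,  0.2523]), 0.81), (array([ 0.5497,  0.0528, -0.0008]), 0.33)]
[ 0.55237105 -0.09355731  0.23566486] [ 4.44160826 -0.01090013 -3.78995253] 14.65
angle 0.01634416578227901  open 0.28123447168275423 0.1450766892999958
```

View pics/w4.png

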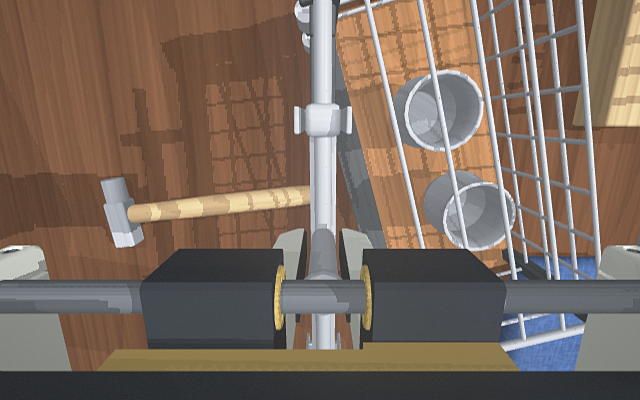

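The picture shows the gate (column 320, vertical) standing about 16° away from the cage side. The handle is held at about (322,245), and the hammer (210,200) and caged cups are undisturbed. The gate is open 0.28 rad with the bolt drawn about 43 mm, so I'm handing in.

```bash
python3 -c "
from plant import robot
print(robot.close_job())"
```

```text
the job is handed in; nothing more can be done
None
```

The bolt was lifted about 21 mm and drawn about 43 mm clear of the keeper without forcing. The gate is held open by the handle at about 0.28 rad (roughly 80 mm at its free edge), and the job was handed in at about 15 s; no verdict came back.

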